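Load the solder reel on the reel stand and drop its nose

ROBOT

A 6-joint arm with a two-finger parallel gripper is mounted at the origin on a cart in front of the work surface, level with it; the furniture and walls round the work are solid. World frame = base frame: x ahead of the robot, y to its left, z up, the work surface at z = 0. Lengths are in mm, angles in rad, forces in N, time in s.
With the tool pointing down it reaches from about 350 to 775 mm from the base axis. Payload 7.3 kg.
Tool frame: the origin (TCP) lies on the front face of the gripper's body, between the roots of the fingers; the fingertips stand 66 mm ahead of it and the grasp point (between the pads) lies 47 mm ahead of it (bot.tip_extent is the distance from the TCP to the fingertips, in mm); z points along the fingers, y is the line along which they close (so a half turn about z gives the same grasp; the last joint's range is limited). The gripper opens to 92 mm and grips with 3 to 60 N. Pads are 19 mm wide; open, the fingers measure 130 mm over their backs; the gripper's body (75 mm by 190 mm) begins 47 mm behind the grasp point.
Start: joints at [-1.293, 0.342, 1.524, -0, 1.275, -0.146], TCP at [215.916, -478.559, 292.241] pointing down, gripper open.
Joint ranges: [-2.53, 2.53], [-0.77, 2.02], [0.04, 2.7], [-1, 4.14], [0.28, 2.66], [-3.11, 3.11]. Speed limits (rad/s): [2.57, 2.57, 3.14, 3.14, 3.14, 3.14].

INTERFACE

Orientations are given as [roll, pitch, yaw] about the fixed x, y, z axes, in that order (R = Rz(yaw) Ry(pitch) Rx(roll)).
In Python, from plant import readout, viewer, order, bot gives the robot as it stands.
- The arm moves only by the shell command python3 -m creep 'ROWS'. ROWS is text: rows parted by semicolons, each of 7 numbers parted by spaces: the shift along the world's x, y, z in m, then the turn, a rotation vector about the world's x, y, z in rad, then the opening in per cent of the stroke, from 0 (shut) to 100 (fully open). A call has 1 to 8 rows; each row shifts and turns the commanded pose from where the row before left it; what a row does not reach is not made up. A row lasts 1/12 s, in which the tool goes at most 41.7 mm and 7.16 degrees, less where a joint would pass 70% of its speed; a pose out of reach is approached as far as the arm can. A call is refused whole if a number of a shift passes 0.0417 or a number of a turn 0.125, either way. A call with a gripper value outside its range is refused whole. The fingers move at their own pace and stop on an object; the grip force is fixed at half the most. Time passes only in rows, so rows that do not move let the fingers close. It gives the time, the measured TCP pose, the force, the opening and the grip force at its end, in the units of the state.
- readout.get_obs(): the state, without advancing time (a new reading comes with each control period).
- viewer.capture(name): name is "side" or "top" or "wrist"; returns the picture (480x640x3 uint8, red, green, blue); there is no depth.
- viewer.camera_info(name): a dict with "fx", "fy", "cx", "cy" (pixels), "origin" and "rotation" of the camera in the world. Camera axes: x right, y up, looking along -z (the intrinsics and any distortion apply to the point x, -y, -z); pixel columns grow to the right and rows downward; lengths in mm; the calibration is good to about 2 mm. A picture is of the moment at which its call begins: read the wrist's pose just before it. camera_info takes no time and is no camera call; for the wrist camera it gives the pose at the moment of the call.
- order.close_job(): hands the job in; it is judged then, once.
The state is a dict: "time": time; "joint_positions": joint angles; "dq": joint speeds; "tau": joint torques, N m; "tool_pos": TCP position; "tcp_rot": TCP orientation; "contact_force": force on the tool from outside, world axes, zero at the start; "moment": the same for the moment, N m; "grip_width": finger opening in mm; "finger_force": force on a finger pad.
Only numpy, scipy, OpenCV 4.12 (cv2) and the standard library are available. Lean on these libraries where they do the work, as an engineer would, in place of code of your own. Each camera call takes 0.05 s, during which the arm holds its last target. There are 200 camera calls.

TASK

Load the bench's reel stand: take the solder reel out of the two-rail rack, thread it over the hinged nose onto the stand's horizontal spindle until it is fully home against the upright, and let it hang there. Then fold the nose down so that the reel cannot slide off. Leave the tape roll in the rack, and the blue-handled cutters and the small blue can where they are.

Things in the scene. Friction and masses are not known exactly. Their poses are not given: they have to be found in the camera images.
- reel_center (a point): Centre of the solder reel: pale grey spool, two 62 mm flanges (2 mm thick) with wound metal between, 36 mm wide, 0.25 kg, loose. Its own z is the reel's axis; a bore at least 15 mm wide runs through along z. It stands on edge in the rack, axis level, to either side of the tape roll. Pinch it from above across its 36 mm width, near the top of the rim.
- spindle_root (a point): Where the spindle's axis leaves the face of the upright, 90 mm above the bench. Axes are the stand's: z up; the level spindle (steel rod, 9 mm, at most 11 mm at its forked end) runs along own -y to the nose rivet 48 mm out. A reel pushed home has its flange against this face, its centre 18 mm out.
- stand: Dark steel reel stand, fixed; origin under the centre of its base plate (104 x 130 mm, top 11 mm above the bench), z up. Spindle root at own (0, 38, 90) mm. The upright, a flat bar 20 mm wide and 6 mm thick behind the root (+y), rises 10 mm above the spindle's axis. A thin wire feed eye, 56 mm tall, stands at (43, 14) mm.
- nose_rivet (a point): The hinge of the nose, on the spindle's axis at its free end (a fixed point of the stand, axes as spindle_root).
- nose_tip (a point): Outer end of the nose: a steel link 4.8 mm thick and 7.6 mm high, its tip 30 mm from the rivet. In line with the spindle it passes through a reel's bore; hanging down it blocks the way off.
- nose (a joint): Angle of the nose, rad: 0 = straight out in line with the spindle (stop), 1.57 = hanging straight down (stop at 1.6). It starts nearly straight and stays where it is left; about 0.5 N down at its tip turns it, so it can be pressed down from above, then pushed in towards the upright to hang straight. It can turn down only when the reel is home (8 mm of play).
- rack: The aluminium rack, origin under its centre on the bench, z up: two 8 mm level steel rods along its y axis, 40 mm apart, their axes 16 mm above the bench, between end plates 26 mm high and 176 mm apart. Does not move.
- tape_center (a point): Centre of the black tape roll, 66 mm across and 18 mm wide, standing on edge in the rack beside the reel, loose; its own z axis is the roll's axis. To be left there.
- can_center (a point): Centre of the small blue can with a pale cap (48 mm across, 52 mm tall), standing loose on the bench. To be left there.
- cutters_center (a point): Middle of the blue-handled cutters lying flat on the bench (56 x 132 x 12 mm, long side along own y), loose. To be left there.
Things that resemble listed ones, but are neither listed nor needed, are in the scene too. What is shaped like the part that bears reel_center but brown is not meant.

How it is judged:
By the outcome, as a careful person would: the job done as asked, in the order asked, and still so for the second after the job is handed in, with the robot touching nothing.
It also fails if it takes over 40 s, if anything falls off the work surface, if the arm or the gripper's body presses on something with over 40 N, if the wrist force passes 120 N, or if a joint passes its speed limit or range.

## Working session

There is one attempt and no reset: what is moved stays moved. The work goes in short steps, Python scripts to look and compute and a shell command to move; the robot and the scene stay as the last step left them, time stands still between calls to the robot, and variables do not carry over. Pictures are saved under pics/ and viewed, at most 14 in all, crops included, and the job is handed in when it is done.

```bash
ls; mkdir -p pics
python3 - <<'E'
from plant import readout, viewer
import cv2, json
for n in ("top","side"):
    im=viewer.capture(n); cv2.imwrite(f"pics/{n}0.png",im[:,:,::-1])
    i=viewer.camera_info(n); print(n,i)
o=readout.get_obs(); print(o)
E
```

```text
pics
top {'fx': 559.2876776452551, 'fy': 559.2876776452551, 'cx': 311.52078173553286, 'cy': 233.7371060194462, 'origin': array([ 314.8472406 ,  -70.39636153, 1353.18022747]), 'rotation': array([ 0.10095014,  0.01341281, -1.57047351])}
side {'fx': 468.3926456991541, 'fy': 468.3926456991541, 'cx': 317.83351184963385, 'cy': 251.39554083026906, 'origin': array([ 52.4585559 , 619.87422106, 642.05887129]), 'rotation': array([ 0.97172568,  0.01196201, -2.64237263])}
{'time': 0.1, 'joint_positions': array([-1.29300038e+00,  3.42652422e-01,  1.52489577e+00,  2.33212618e-06,
        1.27540184e+00, -1.45987624e-01]), 'dq': array([-1.74000338e-05, -1.31364877e-03, -2.00880104e-03, -1.18901292e-03,
        2.03420365e-04,  4.07730374e-04]), 'tau': array([ 1.64631252e-03, -4.32003415e+01, -2.44696105e+01,  7.19140680e-02,
        5.26721345e-02, -4.11234601e-05]), 'tool_pos': array([ 215.84001008, -478.28969181,  291.62370186]), 'tcp_rot': array([-3.14025004e+00, -1.99663240e-04,  4.23782757e-01]), 'contact_force': array([ 0.04812113, -1.00050593,  0.23343382]), 'moment': array([ 0.05649797, -0.01634127,  0.02713118]), 'finger_force': 0.0, 'grip_width': 91.64293052195727}
```

View pics/top0.png

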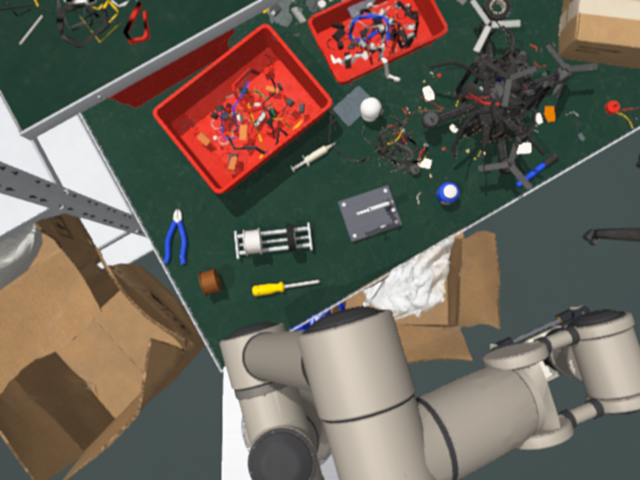

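View pics/side0.png

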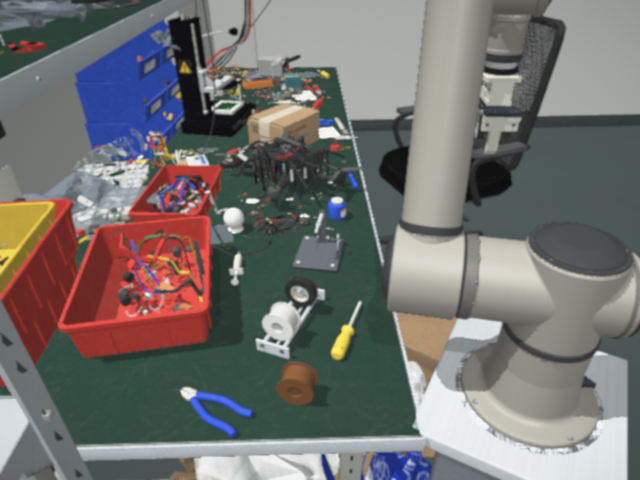

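```bash
cat > h.py <<'E'
import numpy as np, cv2
from scipy.spatial.transform import Rotation as R
from plant import readout, viewer
def cam(n):
    i=viewer.camera_info(n); return i, R.from_euler('xyz',i['rotation']).as_matrix(), np.array(i['origin'])
def ray(n,u,v,z,c=None):
    i,M,o=c or cam(n); d=M@np.array([(u-i['cx'])/i['fx'],-(v-i['cy'])/i['fy'],-1.]); return o+d*(z-o[2])/d[2]
def proj(n,p,c=None):
    i,M,o=c or cam(n); q=(np.atleast_2d(p)-o)@M; return np.c_[i['cx']-i['fx']*q[:,0]/q[:,2], i['cy']+i['fy']*q[:,1]/q[:,2]]
def crop(src,x0,y0,x1,y1,k,dst):
    im=cv2.imread(src)[y0:y1,x0:x1]; cv2.imwrite(dst,cv2.resize(im,None,fx=k,fy=k,interpolation=cv2.INTER_CUBIC))
E
python3 - <<'E'
from h import *
crop('pics/top0.png',228,180,408,265,4.4,'pics/topc.png')
crop('pics/side0.png',245,205,355,365,3.7,'pics/sidec.png')
for u,v,z in [(252,240,45),(296,237,45),(370,213,11)]: print(ray('top',u,v,z))
for u,v,z in [(281,322,45),(318,252,11)]: print(ray('side',u,v,z))
E
```

```text
[432.7048584   87.18856664  45.        ]
[439.69343357 -16.32092137  45.        ]
[ 501.06095972 -193.74665328   11.        ]
[426.78235744  91.01426377  45.        ]
[ 500.02227177 -185.96742674   11.        ]
```

View pics/topc.png

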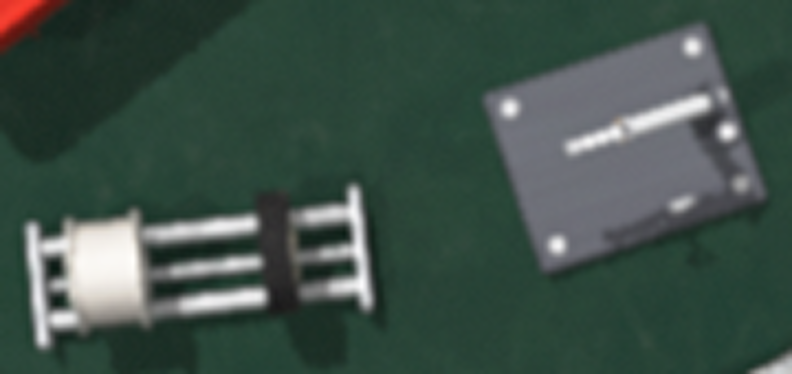

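View pics/sidec.png

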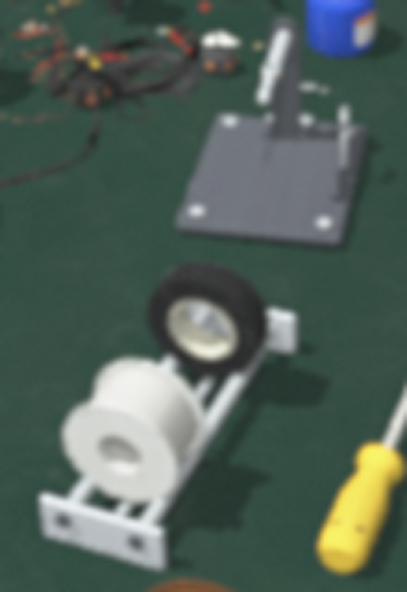

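Candidates for the reel: the pale reel in the rack at top (252,240) and side (281,322), the brown look-alike on the bench at top (210,281), and the black tape roll at top (296,237). The crops confirm the pale spool at the rack's left (+y) end. The stand's plate corners in the top crop are (485,97), (707,22), (767,198) and (545,272). The nose tip is at (568,150) and the rivet at about (621,128).

```bash
cat >> h.py <<'E'
def T(p,pose):
    x,y,a=pose; c,s=np.cos(a),np.sin(a); p=np.atleast_2d(np.array(p,float)); return np.c_[x+c*p[:,0]-s*p[:,1], y+s*p[:,0]+c*p[:,1], p[:,2]]
E
python3 - <<'E'
from h import *
from scipy.optimize import least_squares as ls
tc=lambda a:np.array(a)/4.4+[228-.4,180-.4]; sc=lambda a:np.array(a)/3.7+[245-.4,205-.4]
P=[(-52,-65,11),(-52,65,11),(52,65,11),(52,-65,11)]
t=tc([(485,97),(707,22),(767,198),(545,272)]); ct=cam('top'); cs=cam('side')
s=sc([(180,226),(217,115),(368,127),(344,240)])
for nm,f in [('top',lambda q:(proj('top',T(P,q),ct)-t).ravel()),('side',lambda q:(proj('side',T(P,q),cs)-s).ravel())]:
    r=ls(f,[500,-190,-2.8],x_scale=[1,1,.01]); q=r.x; print(nm,q,np.abs(r.fun).max())
    for p in [(0,38,90),(0,-10,90),(0,-40,90)]: print(T(p,q)[0], (proj('top',T(p,q),ct)-[227.6,179.6])*4.4,(proj('side',T(p,q),cs)-[244.6,204.6])*3.7)
# rack: end plates tops
for u,v in [(33,225),(43,345),(354,188),(368,308)]: print(ray('top',*tc((u,v)),26,ct))
# reel flange top edges in top view at z=45 : corners
for u,v in [(70,222),(80,328),(135,212),(147,322)]: print('reel',ray('top',*tc((u,v)),45,ct))
print(ray('side',*sc((121,452)),45,cs), ray('top',*tc((278,253)),45,ct))
print(viewer.camera_info('wrist'))
E
```

```text
top [ 501.11700879 -193.42942578   -2.82007712] 0.5089182298169135
[ 513.12519125 -229.48221421   90.        ] [[709.23376461 102.76820411]] [[284.68168579  34.14043654]]
[ 497.95696078 -183.94184987   90.        ] [[621.48193113 131.92084153]] [[271.44258317  72.35301109]]
[ 488.47681673 -155.47912216   90.        ] [[566.57266814 150.16262373]] [[262.66729272  97.6814982 ]]
side [ 497.30995553 -188.94540622   -2.79978635] 0.46132129278447565
[ 510.04715457 -224.74713468   90.        ] [[700.15396511 108.66555083]] [[285.42271933  38.52968753]]
[ 493.95806104 -179.52389873   90.        ] [[613.00940406 139.59058081]] [[273.71491818  77.19046221]]
[ 483.90237758 -151.25937627   90.        ] [[558.47336241 158.94381069]] [[265.95093903 102.82819256]]
[456.69050795 130.19368649  26.        ]
[391.43052397 123.85472537  26.        ]
[476.71273695 -44.25510864  26.        ]
[411.36696454 -51.88636294  26.        ]
reel [456.25377665 107.48935887  45.        ]
reel [399.3968249  101.43148918  45.        ]
reel [461.60188475  72.68111814  45.        ]
reel [402.58097065  65.68829424  45.        ]
[425.98308112 104.92926677  45.        ] [439.46901877  -4.04835241  45.        ]
{'fx': 347.5277469098925, 'fy': 347.5277469098925, 'cx': 313.8238701161181, 'cy': 236.72492928194367, 'origin': array([ 278.92474637, -450.59704714,  383.68524795]), 'rotation': array([-2.60402607e-01,  9.00973540e-04, -1.14631148e+00])}
```

```bash
python3 -m creep '0.02 0.036 0 0 0 -0.039 100;0.02 0.036 0 0 0 -0.039 100;0.02 0.036 0 0 0 -0.039 100;0.02 0.036 0 0 0 -0.039 100;0.02 0.036 0 0 0 -0.039 100;0.02 0.036 0 0 0 -0.039 100;0.02 0.036 0 0 0 -0.039 100;0.02 0.036 0 0 0 -0.037 100'; python3 -m creep '0.008 0.039 -0.008 0 0 0 100;0.008 0.039 -0.008 0 0 0 100;0.008 0.039 -0.008 0 0 0 100;0.008 0.039 -0.008 0 0 0 100;0.008 0.039 -0.008 0 0 0 100;0.008 0.039 -0.008 0 0 0 100;0.007 0.039 -0.008 0 0 0 100;0 0 0 0 0 0 100'
python3 - <<'E'
from h import *
o=readout.get_obs(); print(o['time'],o['tool_pos'],o['tcp_rot'],o['contact_force'])
c=cam('wrist'); cv2.imwrite('pics/w1.png',viewer.capture('wrist')[:,:,::-1])
np.set_printoptions(suppress=True,precision=1)
print(c[2],c[0]['rotation']); print(proj('wrist',[(431,87,76)],c))
E
```

```text
time: 0.77
tool_pos: [376.3, -188.6, 292.1]
tcp_rot: [-3.142, 0.0, 0.111]
contact_force: [0.7, -0.2, 0.9]
grip_width: 92.0
finger_force: 0.0
time: 1.43
tool_pos: [430.4, 88.1, 234.8]
tcp_rot: [-3.139, 0.002, 0.12]
contact_force: [-0.8, -0.7, 1.2]
grip_width: 92.0
finger_force: 0.0
1.4333 [430.40260429  88.14433134 234.77255886] [-3.13936581e+00  1.93238722e-03  1.19859528e-01] [-0.81207104 -0.74924603  1.24985609]
[499.3  95.6 326.7] [-0.3  0.  -1.5]
[[314.9 238.6]]
```

View pics/w1.png

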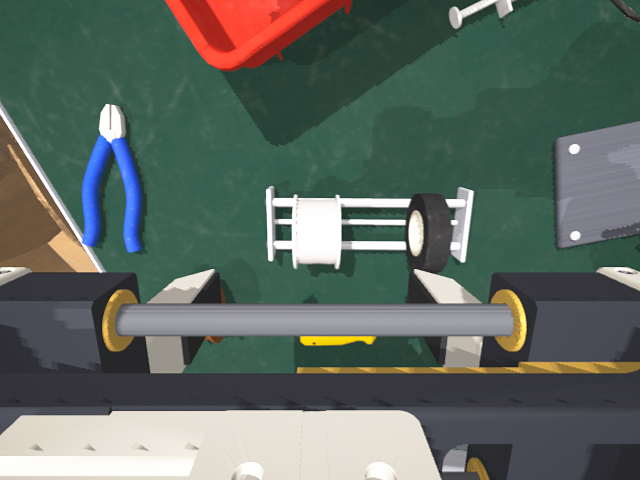

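Run:
```python
from h import *
np.set_printoptions(suppress=True,precision=2)
c=cam('wrist'); a=np.linspace(0,6.28,60)
def box(x,y,yaw=.115):
    p=np.vstack([np.c_[31*np.cos(a),0*a+s,44.7+31*np.sin(a)] for s in(-18,18)])
    q=proj('wrist',T(p,(x,y,yaw)),c); return np.r_[q.min(0),q.max(0)]
from scipy.optimize import least_squares as ls
m=np.array([292.5,194.,342,270])
r=ls(lambda v:box(*v)-m,[431,87]); print(r.x,r.fun)
for u,v in[(285,203),(410,203),(285,245),(410,245)]: print(ray('wrist',u,v,20,c))
```

```text
[428.21  82.14] [ 0.72  0.67 -0.72 -0.74]
[445.07 112.64  20.  ]
[458.49   1.99  20.  ]
[406.21 108.78  20.  ]
[420.08  -5.5   20.  ]
```

```bash
python3 -m creep '0 0 -0.02 0 0 0 70;0 0 -0.02 0 0 0 70;0 0 -0.02 0 0 0 70;0 0 0 0 0 0 70;0 0 0 0 0 0 70'
```

```text
time: 1.9
tool_pos: [430.5, 81.6, 176.0]
tcp_rot: [-3.142, 0.002, 0.113]
contact_force: [0.2, 0.5, 0.4]
grip_width: 65.4
finger_force: 0.0
```

```bash
python3 -m creep '-0.002 0.001 -0.025 0 0 0 70;0 0 -0.025 0 0 0 70;0 0 0 0 0 0 70;0 0 0 0 0 0 0;0 0 0 0 0 0 0;0 0 0 0 0 0 0;0 0 0 0 0 0 0;0 0 0 0 0 0 0'
python3 - <<'E'
from h import *
print(readout.get_obs()['time'])
cv2.imwrite('pics/w2.png',viewer.capture('wrist')[:,:,::-1]); print(cam('wrist')[2], cam('wrist')[0]['rotation'],readout.get_obs()['grip_width'])
E
```

```text
time: 2.57
tool_pos: [429.5, 83.6, 127.3]
tcp_rot: [3.142, -0.002, 0.114]
contact_force: [0.4, -2.1, 1.7]
grip_width: 36.2
finger_force: 29.8
2.5667
[498.06793107  90.60097537 219.38669445] [-2.58332863e-01 -7.66425321e-04 -1.45596567e+00] 36.21566598189482
```

View pics/w2.png

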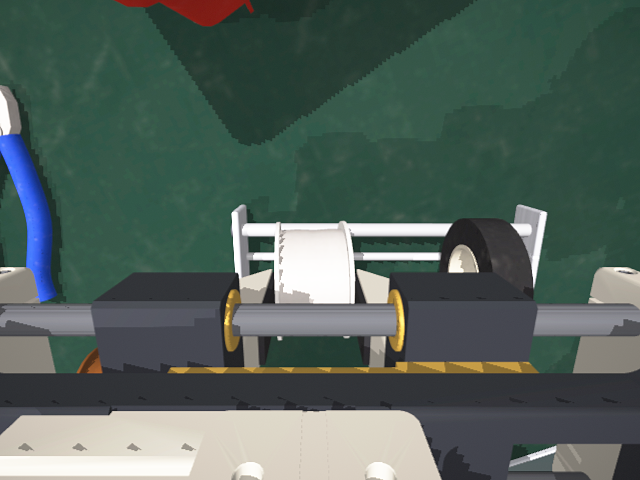

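```bash
python3 -m creep '0 0 0.015 0 0 0 0;0 0 0.025 0 0 0 0;0 0 0.03 0 0 0 0;0 0 0.018 0 0 0 0;-0.002 -0.02 0 0 0 0.0355 0;-0.002 -0.035 0 0 0 0.0355 0;-0.002 -0.035 0 0 0 0.0355 0;-0.002 -0.035 0 0 0 0.0355 0'; python3 -m creep '-0.002 -0.035 0 0 0 0.0355 0;-0.002 -0.035 -0.01 0 0 0.0355 0;-0.002 -0.016 -0.012 0 0 0 0;0 0 0 0 0 0 0;0 0 0 0 0 0 0;0 0 0 0 0 0 0'
python3 - <<'E'
from h import *
np.set_printoptions(suppress=True,precision=3)
o=readout.get_obs(); print(o['tool_pos'],o['tcp_rot'],o['grip_width'])
c=cam('wrist');cv2.imwrite('pics/w3.png',viewer.capture('wrist')[:,:,::-1])
print(c[2],c[0]['rotation']); 
q=(499.5,-191.5,-2.815); print(proj('wrist',T([(0,38,90),(0,-10,90),(0,-40,90)],q),c))
E
```

```text
time: 3.28
tool_pos: [420.4, -42.6, 214.5]
tcp_rot: [3.141, -0.0, 0.259]
contact_force: [0.4, 0.0, -1.8]
grip_width: 36.1
finger_force: 29.7
time: 3.78
tool_pos: [414.8, -126.9, 192.4]
tcp_rot: [-3.141, 0.0, 0.327]
contact_force: [-0.5, 0.3, -2.6]
grip_width: 36.3
finger_force: 29.7
[ 414.807 -126.933  192.387] [-3.141  0.     0.327] 36.33502956227225
[ 480.36  -105.423  284.439] [-0.261  0.    -1.243]
[[543.363 162.086]
 [455.71  162.019]
 [400.927 161.977]]
```

View pics/w3.png

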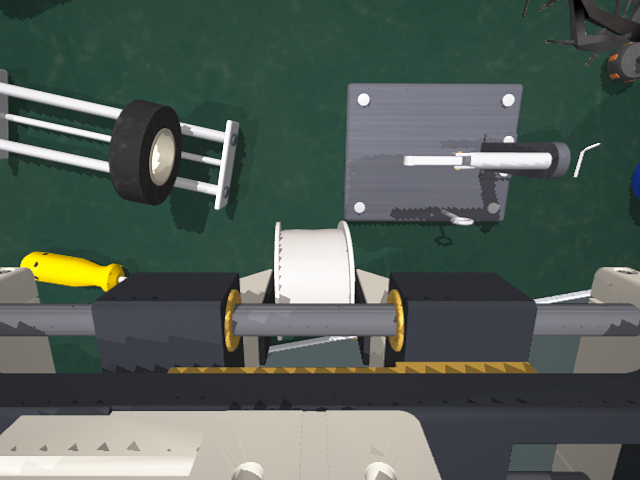

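Run:
```python
import cv2,numpy as np
im=cv2.imread('pics/w3.png'); k=4
a=cv2.resize(im[135:190,390:580],None,fx=4.2,fy=4.2,interpolation=cv2.INTER_CUBIC); b=cv2.resize(im[212:282,265:365],None,fx=4,fy=4,interpolation=cv2.INTER_CUBIC)
o=np.zeros((a.shape[0]+b.shape[0],798,3),np.uint8); o[:a.shape[0],:a.shape[1]]=a; o[a.shape[0]:,:b.shape[1]]=b; print(a.shape,b.shape)
cv2.imwrite('pics/w3c.png',o)
```

```text
(231, 798, 3) (280, 400, 3)
```

View pics/w3c.png

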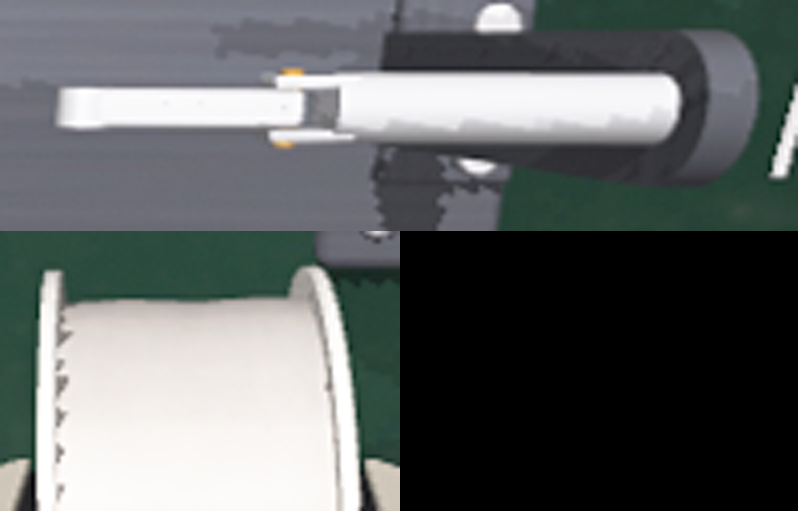

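Run:
```python
from h import *
from scipy.optimize import least_squares as ls
np.set_printoptions(suppress=True,precision=2)
c=cam('wrist'); t=np.array([414.6,-126.9,192.2]); yaw=.327; a=np.linspace(0,6.283,400)
ex=np.array([np.cos(yaw),np.sin(yaw),0]); ey=np.array([np.sin(yaw),-np.cos(yaw),0]); ez=np.array([0,0,1])
def rv(dx,dy,dz):
    out=[]
    for s in(-18,-16,16,18):
        p=t+dx*ex+(dy+s)*ey-dz*ez+31*(np.cos(a)[:,None]*ex+np.sin(a)[:,None]*ez)
        q=proj('wrist',p,c); i=q[:,1].argmin(); out+=[q[i],[q[:,0].min(),q[:,0].max()]]
    return np.array(out)
for d in[(-1,0,82.3),(0,0,82.3),(0,0,84)]: print(d,rv(*d).ravel())
# spindle: fit stand x,y,yaw
m=np.array([(552.6,160.6),(458.1,160.7),(403.8,160.5)])
f=lambda q:(proj('wrist',T([(0,38,94),(0,-10,90),(0,-40,92)],q),c)-m).ravel()
r=ls(f,[499.5,-191.5,-2.815],x_scale=[1,1,.01]); print(r.x,r.fun); q=r.x
root=T((0,38,90),q)[0]; print('root',root)
d=root-t; print('root rel TCP tool axes',d@ex,d@ey, 'yaw tool for stand',np.pi+q[2])
```

```text
(-1, 0, 82.3) [279.   221.86 272.32 284.06 282.74 221.86 276.77 287.25 342.61 221.94
 338.26 348.06 346.35 221.94 341.45 352.52]
(0, 0, 82.3) [278.86 220.03 272.25 284.03 282.62 220.03 276.72 287.22 342.73 220.1
 338.29 348.12 346.48 220.11 341.48 352.58]
(0, 0, 84) [279.17 219.36 272.69 284.25 282.9  219.36 277.1  287.42 342.47 219.44
 338.11 347.76 346.19 219.44 341.27 352.18]
[ 501.19 -192.45   -2.81] [-1.49 -0.13  0.53 -0.28  0.98  0.26]
root [ 513.55 -228.38   90.  ]
root rel TCP tool axes 61.1135110318356 127.88980986958646 yaw tool for stand 0.3314056580621565
```

The wrist view shows the nose tip at (404,160), the rivet at (458,161) and the root at (553,161). The held reel's flange tops are at v≈221. I'm now aligning the bore with the spindle axis.

```bash
python3 -m creep '0.0292 0.0099 0 0 0 0.001 0;0.0292 0.0099 -0.005 0 0 0.001 0;0 0 -0.015 0 0 0 0;0.0032 -0.0095 0 0 0 0 0;0.0032 -0.0095 0 0 0 0 0;0 0 0 0 0 0 0;0 0 0 0 0 0 0'; python3 -m creep '0.0013 -0.0038 0 0 0 0 0;0.0013 -0.0038 0 0 0 0 0;0.0013 -0.0038 0 0 0 0 0;0.0013 -0.0038 0 0 0 0 0;0 0 0 0 0 0 0'
python3 - <<'E'
from h import *
o=readout.get_obs(); print(o['time'],o['moment'])
im=viewer.capture('side')[:,:,::-1]; w=viewer.capture('wrist')[:,:,::-1]
cv2.imwrite('pics/s4.png',im); cv2.imwrite('pics/w4.png',w)
a=cv2.resize(im[170:290,270:370],None,fx=4.8,fy=4.8,interpolation=cv2.INTER_CUBIC); b=cv2.resize(w[190:390,240:560],(320,200))
o=np.zeros((576,800,3),np.uint8); o[:,:480]=a; o[:200,480:]=b; cv2.imwrite('pics/m4.png',o)
E
```

```text
time: 4.42
tool_pos: [479.7, -127.5, 173.0]
tcp_rot: [3.141, -0.001, 0.328]
contact_force: [-0.5, -0.5, -2.9]
grip_width: 36.0
finger_force: 29.7
time: 4.83
tool_pos: [485.2, -142.9, 172.4]
tcp_rot: [3.141, -0.0, 0.328]
contact_force: [0.2, -0.3, -2.0]
grip_width: 36.1
finger_force: 29.7
4.8333 [ 0.0079594   0.00965136 -0.03714272]
```

View pics/m4.png

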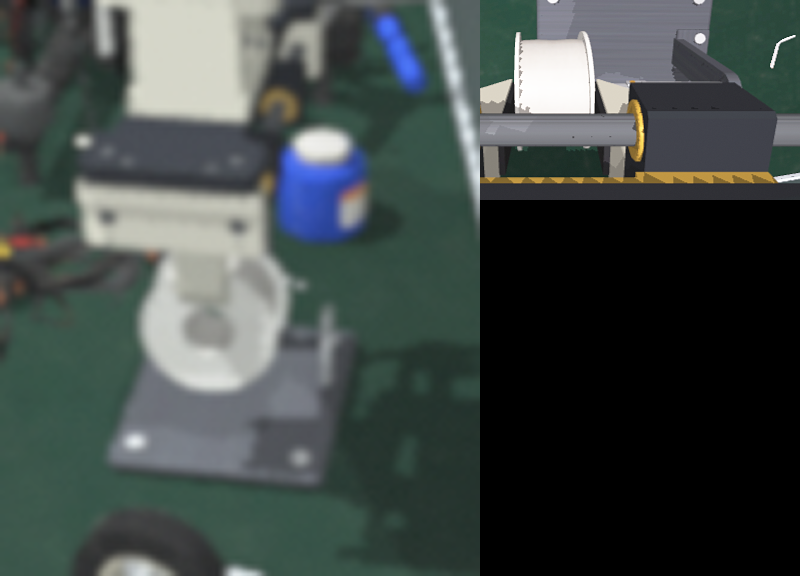

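The side crop shows the nose inside the bore region at (208,325), and there is no force. I'll keep threading.

```bash
python3 -m creep '0.0013 -0.0038 0 0 0 0 0;0.0013 -0.0038 0 0 0 0 0;0.0013 -0.0038 0 0 0 0 0;0.0013 -0.0038 0 0 0 0 0;0 0 0 0 0 0 0'; python3 -m creep '0.0013 -0.0038 0 0 0 0 0;0.0013 -0.0038 0 0 0 0 0;0 0 0 0 0 0 0'
```

```text
time: 5.35
tool_pos: [490.5, -158.0, 172.3]
tcp_rot: [3.141, -0.0, 0.328]
contact_force: [-0.0, 0.1, -2.0]
grip_width: 36.3
finger_force: 29.7
time: 5.6
tool_pos: [493.0, -165.5, 172.3]
tcp_rot: [3.141, -0.0, 0.328]
contact_force: [-0.6, -0.4, -1.9]
grip_width: 36.1
finger_force: 29.7
```

```bash
python3 -m creep '0.0013 -0.0038 0 0 0 0 0;0.0013 -0.0038 0 0 0 0 0;0.0013 -0.0038 0 0 0 0 0;0.0013 -0.0038 0 0 0 0 0;0 0 0 0 0 0 0'; python3 -m creep '0.0013 -0.0038 0 0 0 0 0;0.0013 -0.0038 0 0 0 0 0;0.0013 -0.0038 0 0 0 0 0;0.0013 -0.0038 0 0 0 0 0;0.0013 -0.0038 0 0 0 0 0;0.0013 -0.0038 0 0 0 0 0;0 0 0 0 0 0 0'
```

```text
time: 6.02
tool_pos: [498.3, -180.8, 172.3]
tcp_rot: [3.141, -0.0, 0.328]
contact_force: [-0.2, 0.0, -2.3]
grip_width: 35.8
finger_force: 29.7
time: 6.6
tool_pos: [506.0, -203.6, 172.2]
tcp_rot: [3.141, -0.0, 0.328]
contact_force: [0.4, -0.8, -2.3]
grip_width: 35.8
finger_force: 29.7
```

Travel so far is 100 mm, with about 9 mm left. I'll take small steps until contact.

```bash
python3 -m creep '0.001 -0.0028 0 0 0 0 0;0.0007 -0.0019 0 0 0 0 0;0 0 0 0 0 0 0'; python3 -m creep '0.0007 -0.0019 0 0 0 0 0;0 0 0 0 0 0 0';python3 -m creep '0.0005 -0.0014 0 0 0 0 0;0 0 0 0 0 0 0'
```

```text
time: 6.85
tool_pos: [507.6, -207.8, 172.3]
tcp_rot: [3.141, -0.0, 0.329]
contact_force: [0.9, -0.1, -2.4]
grip_width: 36.2
finger_force: 29.7
time: 7.02
tool_pos: [508.2, -209.6, 172.3]
tcp_rot: [3.141, -0.0, 0.329]
contact_force: [-0.6, 0.2, -2.0]
grip_width: 35.9
finger_force: 29.7
time: 7.18
tool_pos: [508.7, -210.9, 172.3]
tcp_rot: [3.141, -0.0, 0.329]
contact_force: [0.1, 0.5, -3.0]
grip_width: 36.2
finger_force: 29.7
```

```bash
python3 -m creep '0.0005 -0.0014 0 0 0 0 0;0 0 0 0 0 0 0';python3 -m creep '0.0003 -0.001 0 0 0 0 0;0 0 0 0 0 0 0'
```

```text
time: 7.35
tool_pos: [508.9, -211.5, 172.2]
tcp_rot: [-3.14, 0.0, 0.329]
contact_force: [-0.3, 4.4, -0.7]
grip_width: 36.1
finger_force: 29.8
time: 7.52
tool_pos: [508.9, -211.9, 172.1]
tcp_rot: [-3.139, 0.001, 0.329]
contact_force: [-0.9, 6.6, 0.2]
grip_width: 36.0
finger_force: 29.8
```

```bash
python3 -m creep '0 0 -0.0015 0 0 0 0;0 0 -0.001 0 0 0 0;0 0 0 0 0 0 0';  python3 -m creep '0 0 0 0 0 0 42;0 0 0 0 0 0 48;0 0 0 0 0 0 52;0 0 0 0 0 0 52;0 0 0 0 0 0 52'
```

```text
time: 7.77
tool_pos: [508.7, -211.4, 169.5]
tcp_rot: [-3.138, 0.001, 0.329]
contact_force: [-1.6, 8.4, 1.5]
grip_width: 36.1
finger_force: 29.8
time: 8.18
tool_pos: [509.7, -213.7, 170.1]
tcp_rot: [3.14, -0.001, 0.329]
contact_force: [-0.9, -0.4, -1.4]
grip_width: 47.8
finger_force: 0.0
```

```bash
python3 -m creep '0 0 0.01 0 0 0 52;0 0 0.02 0 0 0 52;0 0 0.02 0 0 0 52;-0.0063 0.0189 0 0 0 0 30;-0.0063 0.0189 0 0 0 0 0;-0.0063 0.0189 0 0 0 0 0;0 0 0 0 0 0 0;0 0 0 0 0 0 0'
python3 - <<'E'
from h import *
o=readout.get_obs(); print(o['time'],o['tool_pos'],o['grip_width'])
im=viewer.capture('side')[:,:,::-1]; w=viewer.capture('wrist')[:,:,::-1]
cv2.imwrite('pics/s5.png',im); cv2.imwrite('pics/w5.png',w)
a=cv2.resize(im[170:290,270:370],None,fx=4,fy=4,interpolation=cv2.INTER_CUBIC); b=w[180:400,210:610]
o=np.zeros((480,800,3),np.uint8); o[:,:400]=a; o[:220,400:]=b; cv2.imwrite('pics/m5.png',o)
E
```

```text
time: 8.85
tool_pos: [490.7, -156.2, 220.8]
tcp_rot: [3.14, -0.001, 0.33]
contact_force: [-0.2, -1.2, -0.4]
grip_width: 19.3
finger_force: 0.0
8.85 [ 490.70791248 -156.16708951  220.77047477] 19.300614846824395
```

View pics/m5.png

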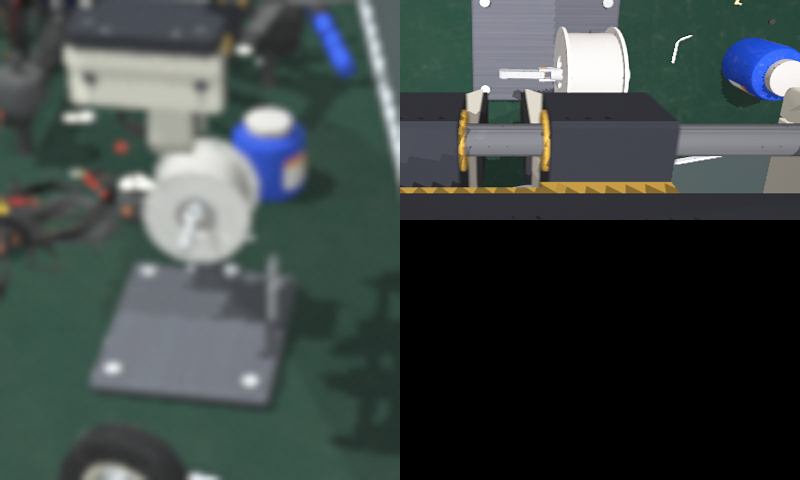

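```bash
python3 -m creep '0 0 -0.02 0 0 0 0;0 0 -0.02 0 0 0 0;0 0 -0.012 0 0 0 0;0 0 -0.005 0 0 0 0;0 0 -0.004 0 0 0 0;0 0 -0.004 0 0 0 0;0 0 0 0 0 0 0'; python3 -m creep '0 0 -0.004 0 0 0 0;0 0 -0.004 0 0 0 0;0 0 -0.004 0 0 0 0;0 0 0 0 0 0 0'
```

```text
time: 9.53
tool_pos: [490.7, -156.9, 154.6]
tcp_rot: [3.141, -0.0, 0.328]
contact_force: [0.5, 0.5, 0.2]
grip_width: 0.6
finger_force: 0.0
time: 9.87
tool_pos: [490.2, -156.3, 142.1]
tcp_rot: [-3.141, 0.001, 0.329]
contact_force: [-0.7, -0.5, -0.1]
grip_width: 0.7
finger_force: 0.0
```

```bash
python3 -m creep '0 0 -0.004 0 0 0 0;0 0 -0.004 0 0 0 0;0 0 0 0 0 0 0'
python3 - <<'E'
from h import *
print(readout.get_obs()['time'])
im=viewer.capture('side')[:,:,::-1]; w=viewer.capture('wrist')[:,:,::-1]
cv2.imwrite('pics/s6.png',im); cv2.imwrite('pics/w6.png',w)
a=cv2.resize(im[190:270,285:352],None,fx=6,fy=6,interpolation=cv2.INTER_CUBIC); b=w[180:400,210:600]
o=np.zeros((480,800,3),np.uint8); o[:,:402]=a; o[:220,402:792]=b; cv2.imwrite('pics/m6.png',o)
E
```

```text
time: 10.12
tool_pos: [490.2, -156.3, 134.0]
tcp_rot: [-3.141, 0.001, 0.329]
contact_force: [0.8, -0.9, -0.2]
grip_width: 0.5
finger_force: 0.0
10.1167
```

View pics/m6.png

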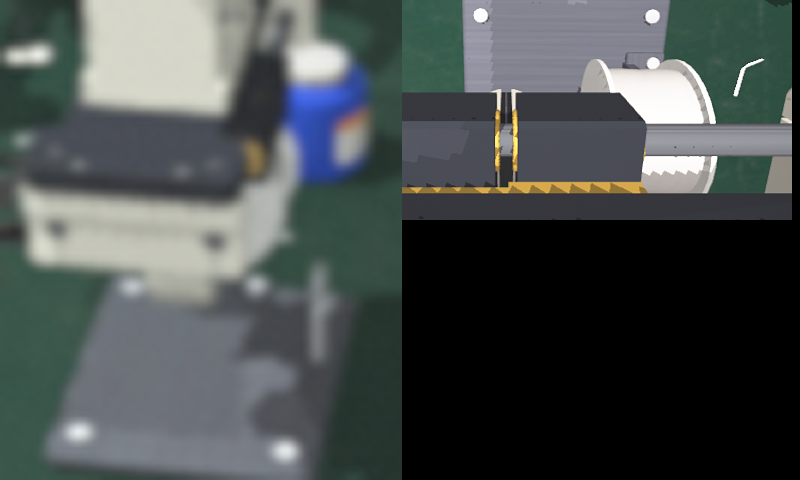

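```bash
python3 -m creep '0.001 -0.0028 0 0 0 0 0;0.001 -0.0028 0 0 0 0 0;0 0 0 0 0 0 0'; python3 -m creep '0.0007 -0.0019 0 0 0 0 0;0 0 0 0 0 0 0'; python3 -m creep '0.0007 -0.0019 0 0 0 0 0;0 0 0 0 0 0 0'; python3 -m creep '0.0007 -0.0019 0 0 0 0 0;0 0 0 0 0 0 0'
```

```text
time: 10.47
tool_pos: [492.2, -161.8, 134.4]
tcp_rot: [-3.14, 0.001, 0.328]
contact_force: [-1.1, 3.5, -1.4]
grip_width: 0.6
finger_force: 1.7
time: 10.63
tool_pos: [492.4, -162.4, 134.1]
tcp_rot: [-3.137, 0.001, 0.328]
contact_force: [-1.0, 9.2, -2.2]
grip_width: 0.4
finger_force: 4.5
time: 10.8
tool_pos: [492.5, -162.7, 134.0]
tcp_rot: [-3.134, 0.002, 0.328]
contact_force: [-1.9, 16.7, 1.0]
grip_width: 0.1
finger_force: 8.1
time: 10.97
tool_pos: [492.6, -163.1, 134.0]
tcp_rot: [-3.131, 0.003, 0.328]
contact_force: [-2.9, 23.8, 5.4]
grip_width: 0.0
finger_force: 11.9
```

Force is building against the stop, as expected for a nose hanging straight. I'll back off and inspect.

```bash
python3 -m creep '-0.003 0.009 0 0 0 0 0;-0.007 0.02 0 0 0 0 0;-0.007 0.02 0.01 0 0 0 0;-0.007 0.02 0.03 0 0 0 0;-0.01 0.03 0.02 0 0 0 0;-0.01 0.03 0.02 0 0 0 0;-0.01 0.03 0 0 0 0 0;0 0 0 0 0 0 0'
python3 - <<'E'
from h import *
o=readout.get_obs();print(o['time'],o['tool_pos'])
im=viewer.capture('side')[:,:,::-1]; w=viewer.capture('wrist')[:,:,::-1]
cv2.imwrite('pics/s7.png',im); cv2.imwrite('pics/w7.png',w)
a=cv2.resize(im[195:275,285:352],None,fx=6,fy=6,interpolation=cv2.INTER_CUBIC); 
u,v=proj('wrist',[(505,-205,90)])[0]; print(u,v); u=int(np.clip(u,65,574)); v=int(np.clip(v,79,400)); b=cv2.resize(w[v-79:v+79,u-65:u+65],None,fx=3,fy=3,interpolation=cv2.INTER_CUBIC)
o=np.zeros((480,800,3),np.uint8); o[:,:402]=a; o[:b.shape[0],405:405+b.shape[1]]=b; cv2.imwrite('pics/m7.png',o)
E
```

```text
time: 11.63
tool_pos: [439.4, -5.5, 216.2]
tcp_rot: [3.141, -0.002, 0.332]
contact_force: [-1.2, 0.1, -0.3]
grip_width: 0.6
finger_force: 0.0
11.6333 [439.43468828  -5.4597946  216.20263825]
625.82591792055 258.0119613092749
```

View pics/m7.png

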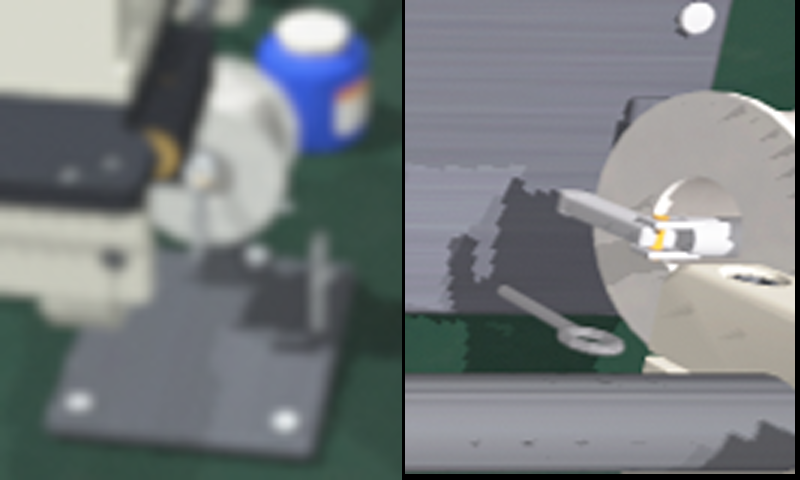

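Run:
```python
from h import *
np.set_printoptions(suppress=True,precision=1)
a=np.linspace(0,6.28,300); q=(501.2,-192.5,-2.81); c=cam('wrist'); u0,v0=509,179
f=lambda p:(proj('wrist',T(p,q),c)-[u0,v0])*3+[405,0]
print('rivet',f((0,-10,90)),'tip down',f((0,-10,60)),'eye',f([(43,14,11),(43,14,56)]))
for o in(36,40,44):
    e=f(np.c_[31*np.cos(a),0*a+38-o,87+31*np.sin(a)]); print(o,e.min(0))
```

```text
rivet [[651.2 235. ]] tip down [[557.5 197. ]] eye [[499.9 288.2]
 [608.7 350.5]]
36 [591.2  91. ]
40 [575.4  91. ]
44 [559.6  91. ]
```

The projected model matches the picture. The rivet is at (655,235), the nose tip hangs at (565,200), and the flange edge at 595 corresponds to 36 mm out, so the reel is home. I'm handing the job in.

```bash
python3 -c "
from plant import order
print(order.close_job())"
```

```text
the job is handed in; nothing more can be done
None
```

The solder reel hangs home on the spindle with the nose folded straight down to block it, the tape roll, cutters and can were left alone, and I handed the job in at about 11.7 s (verdict not shown).

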